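# Sort the bolts by length in the saddle rack

### The job

Rearrange the four hex bolts so that all lie in the rack in order of length: the longest in the place next to the tall steel stop plate, which may be at either end of the rack, and each next one shorter. Each must lie straight and seated in both V supports of its place with its head on the side where the heads are now, just in front of the front V, as the bolts lie at the start. The bolts are oiled: use the single stand beside the rack as the spare place, never lay or drop a bolt on the counter or the rack's board, and leave the carton, the bottle and the nut tray alone.

Things in the scene. Friction and masses are not known exactly. Their poses are not given: they have to be found in the camera images.
- rack: fixed plywood board 195 x 300 x 12 mm with four places (V saddles, see stand) side by side for bolts lying along its x axis. Origin on the counter under the board; x away from the robot, y along the row. A seated bolt has its origin at x = 0, z = 44 mm and y = -82.5, -27.5, 27.5 or 82.5 mm in this frame, shank towards +x
- stand: fixed plywood stand 125 x 64 x 12 mm with one place, beside the rack and parallel to it; holds a bolt at the start. Origin on the counter; a seated bolt's origin is at x = y = 0, z = 44 mm. Each place, here and on the rack, has two 45-degree steel Vs, 31 mm wide, at x = 8 to 18 and 64 to 76 mm: the 46 mm between them are free for the fingers
- stop: dark steel upright stop plate, 110 mm along x, 4 mm thick, 75 mm high, fixed on the rack's board at one end of the row, 137 mm from the row's middle (y = +137 or -137 mm in the rack's frame). Origin at its foot, 12 mm above the counter, 10 mm in from its front edge. The other end has only a low wooden strip 14 mm high
- bolt_80: oiled plain steel hex bolt: shank 80 mm long, 20 mm diameter; hex head 30 mm across flats, 12.5 mm thick. Origin on the bolt's axis at the underside of the head (where shank and head meet); its x axis runs along the shank away from the head, so the centre of mass is at about x = +28 mm. It may have rolled about x
- bolt_100: oiled plain steel hex bolt: shank 100 mm long, 20 mm diameter; hex head 30 mm across flats, 12.5 mm thick. Origin on the bolt's axis at the underside of the head (where shank and head meet); its x axis runs along the shank away from the head, so the centre of mass is at about x = +37 mm. It may have rolled about x
- bolt_125: oiled plain steel hex bolt: shank 125 mm long, 20 mm diameter; hex head 30 mm across flats, 12.5 mm thick. Origin on the bolt's axis at the underside of the head (where shank and head meet); its x axis runs along the shank away from the head, so the centre of mass is at about x = +49 mm. It may have rolled about x
- bolt_150: oiled plain steel hex bolt: shank 150 mm long, 20 mm diameter; hex head 30 mm across flats, 12.5 mm thick. Origin on the bolt's axis at the underside of the head (where shank and head meet); its x axis runs along the shank away from the head, so the centre of mass is at about x = +61 mm. It may have rolled about x
- carton: cardboard carton 100 x 80 x 55 mm, on the other side of the rack from the stand; bystander. Origin at the centre of its underside
- oiler: grey plastic bottle, 60 mm diameter, 150 mm high, standing beyond the rack; bystander. Origin at the centre of its underside
- nut_tray: open aluminium tray of nuts 100 x 130 x 45 mm beyond the rack; bystander. Origin at the centre of its underside
Mind the look-alikes: they are no part of the job. Leave any yellow look-alike of the bolt_100 alone.

How it is judged:
At the end, for the whole second after the job is handed in: All four bolts lie at rest in the rack, ordered by length with the longest nearest the stop plate: each origin within 8 mm (y), 16 mm (x) and 6 mm (z) of its saddle's seated position, shank along +x within 0.1 rad (x of bolt_150 in the frame of rack between -0.016 and 0.016 m and z of bolt_150 in the frame of rack between 0.038 and 0.05 m and angle between the x axis of each of bolt_150, bolt_125, bolt_100, bolt_80 and the x axis of rack, either way round below 0.1 rad and linear speed of each of bolt_150, bolt_125, bolt_100, bolt_80 below 0.02 m/s and x of bolt_125 in the frame of rack between -0.016 and 0.016 m and z of bolt_125 in the frame of rack between 0.038 and 0.05 m and x of bolt_100 in the frame of rack between -0.016 and 0.016 m and z of bolt_100 in the frame of rack between 0.038 and 0.05 m and x of bolt_80 in the frame of rack between -0.016 and 0.016 m and z of bolt_80 in the frame of rack between 0.038 and 0.05 m and ((y of stop in the frame of rack above 0 m and y of bolt_150 in the frame of rack between 0.0745 and 0.0905 m and y of bolt_125 in the frame of rack between 0.0195 and 0.0355 m and y of bolt_100 in the frame of rack between -0.0355 and -0.0195 m and y of bolt_80 in the frame of rack between -0.0905 and -0.0745 m) or (y of stop in the frame of rack below 0 m and y of bolt_150 in the frame of rack between -0.0905 and -0.0745 m and y of bolt_125 in the frame of rack between -0.0355 and -0.0195 m and y of bolt_100 in the frame of rack between 0.0195 and 0.0355 m and y of bolt_80 in the frame of rack between 0.0745 and 0.0905 m))); the robot touches nothing.
It fails at once if a bolt goes down to the counter or the rack's board (its origin below 30 mm) (height (world z) of any of bolt_150, bolt_125, bolt_100, bolt_80 below 0.03 m).
It fails at once if the carton is moved more than 15 mm or tipped (distance of carton from where it was at the start of the episode above 0.015 m or angle between carton's own z axis and vertical above 0.3 rad).
It fails at once if the bottle is moved more than 15 mm or tipped (distance of oiler from where it was at the start of the episode above 0.015 m or angle between oiler's own z axis and vertical above 0.3 rad).
It fails at once if the nut tray is moved more than 15 mm or tipped (distance of nut_tray from where it was at the start of the episode above 0.015 m or angle between nut_tray's own z axis and vertical above 0.3 rad).
It also fails if it takes over 72 s, if anything falls off the work surface, if the arm or the gripper's body presses on something with over 40 N, if the wrist force passes 120 N, or if a joint passes its speed limit or range.

### The arm

A 7-joint arm with a two-finger parallel gripper is mounted at the origin on the work surface. World frame = base frame: x ahead of the robot, y to its left, z up, the work surface at z = 0. Lengths are in m, angles in rad, forces in N, time in s.
With the tool pointing down it reaches from about 0.375 to 0.925 m from the base axis. Payload 3.1 kg.
Tool frame: the origin (TCP) lies between the finger pads; the fingertips stand 19 mm ahead of it and the grasp point (between the pads) is the TCP; z points along the fingers, y is the line along which they close (so a half turn about z gives the same grasp; the last joint's range is limited). The gripper opens to 85 mm and grips with 20 to 120 N. Pads are 22 mm wide; open, the fingers measure 114 mm over their backs; the gripper's body (76 mm by 85 mm) begins 54 mm behind the grasp point. The pads swing forward as they close: fully open they stand 13 mm farther back than shut.
Start: joints at [1.22, 0.383, 0.044, 1.598, -0.018, 1.161, -0.05], TCP at [0.163, -0.629, 0.25] pointing down, gripper open.
Joint ranges: [-2.61, 2.61], [-0.41, 2.15], [-1.48, 1.57], [0, 2.5], [-1.57, 4.71], [0.05, 1.97], [-2.85, 2.85]. Speed limits (rad/s): [2.79, 2.79, 3.14, 3.14, 3.14, 3.14, 3.14].

### API

Orientations are given as a unit quaternion [x, y, z, w].
In Python, from bench import move_ptp, movel, move_j, move_gripper, pause, inverse_kinematics, read_camera, camera_params, MotionError, sign_off, look_for, tip_of, read_time_s, read_qpos, read_joint_vel, read_effort, read_eef_pos, read_tcp_rot, read_ft_force, read_ft_torque, read_finger_gap, read_grasp_force gives the robot as it stands. Calls block until the motion is done:
- move_ptp(position, orientation): joint-space move of the TCP to a pose.
- movel(position, orientation=None, speed=0.15): straight line of the TCP; orientation=None keeps the orientation; speed is the mean speed in m/s.
- move_j(angles): joint-space move.
- move_gripper(opening, effort=None): finger opening in m; effort is the grip in N (None keeps the last); returns when the fingers have stopped.
- pause(seconds).
- inverse_kinematics(position, orientation): joint angles nearest the present ones, or None.
- read_camera(name): name is "side" or "top" or "wrist"; returns the picture (400x640x3 uint8, red, green, blue); there is no depth.
- camera_params(name): a dict with "K" (3x3 intrinsics, pixels), "dist_coeffs" ([k1, k2, p1, p2, k3] as OpenCV has them; the pictures are not rectified), "camera_from_world" (4x4, takes a point from world to camera coordinates). Camera axes: x right, y down, z forward; pixel columns grow to the right and rows downward; lengths in m; the calibration is good to about 2 mm. A picture is of the moment at which its call begins: read the wrist's pose just before it. camera_params takes no time and is no camera call; for the wrist camera it gives the pose at the moment of the call.
A pose or a line that the arm cannot do raises MotionError and nothing moves.
- sign_off(): hands the job in; it is judged then, once.
Trained networks look in the newest picture that a camera, given by its name, has taken for a name from the list of things; names that differ only in an ending like _2 or _b are one class to them, and where a whole thing is asked for, a point or a joint stands for the part that bears it (a point fixed in the world has none). Each returns a list of dicts, best first, with "confidence" (0 to 1); they miss things now and then, are a little off and sometimes report something else, mostly with a low value. They report only what shows in the picture. A call takes as long as a camera call. They do not tell look-alikes from the thing itself.
- look_for(camera, name): "at" ([column, row] in pixels, amid what is visible of it).
- tip_of(camera, name): "at" ([column, row] in pixels: a listed point, or the origin of a listed thing).
Readings, each from a call of its own:
- read_time_s(): time.
- read_qpos(): joint angles.
- read_joint_vel(): joint speeds.
- read_effort(): joint torques, N m.
- read_eef_pos(): TCP position.
- read_tcp_rot(): TCP orientation.
- read_ft_force(): force on the tool from outside, world axes, zero at the start.
- read_ft_torque(): the same for the moment, N m.
- read_finger_gap(): finger opening in m.
- read_grasp_force(): force on a finger pad.
Only numpy, scipy, OpenCV 4.12 (cv2) and the standard library are available. Lean on these libraries where they do the work, as an engineer would, in place of code of your own. Each camera call takes 0.05 s, during which the arm holds its last target. There are 200 camera calls.

## Working session

There is one attempt and no reset: what is moved stays moved. The work goes in short steps, each a Python script; the robot and the scene stay as the last script left them, time stands still between calls to the robot, and variables do not carry over. Pictures are saved under pics/ and viewed, at most 10 in all, crops included, and the job is handed in when it is done.

```bash
mkdir -p pics; python3 - <<'E'
from bench import *
import cv2,numpy as np
for c in ("top","side"):
    im=read_camera(c); cv2.imwrite(f"pics/{c}0.png",im[:,:,::-1])
    p=camera_params(c); print(c,np.round(p["K"],1).tolist(),p["dist_coeffs"],np.round(p["camera_from_world"],3).tolist())
    for n in ("rack","stand","stop","bolt_80","bolt_100","bolt_125","bolt_150","carton","oiler"):
        print(n,[(np.round(d["at"],1).tolist(),round(d["confidence"],2)) for d in tip_of(c,n)])
print(read_time_s(),read_tcp_rot())
E
```

```text
top [[435.4, 0.0, 318.2], [0.0, 435.4, 202.9], [0.0, 0.0, 1.0]] [-0.00723991  0.          0.          0.          0.        ] [[-0.013, -1.0, -0.003, 0.026], [-0.975, 0.013, -0.22, 0.572], [0.22, 0.0, -0.975, 1.09], [0.0, 0.0, 0.0, 1.0]]
rack [([301.7, 240.0], 0.75)]
stand [([388.3, 255.1], 0.59)]
stop [([355.1, 248.1], 0.81), ([390.1, 256.1], 0.73), ([276.5, 224.6], 0.62)]
bolt_80 [([388.6, 256.4], 0.93), ([417.4, 295.8], 0.78), ([293.0, 231.4], 0.65), ([274.7, 225.9], 0.6), ([351.3, 246.6], 0.53)]
bolt_100 [([388.6, 256.4], 0.93), ([417.4, 295.8], 0.78), ([293.0, 231.4], 0.65), ([274.7, 225.9], 0.6), ([351.3, 246.6], 0.53)]
bolt_125 [([388.6, 256.4], 0.93), ([417.4, 295.8], 0.78), ([293.0, 231.4], 0.65), ([274.7, 225.9], 0.6), ([351.3, 246.6], 0.53)]
bolt_150 [([388.6, 256.4], 0.93), ([417.4, 295.8], 0.78), ([293.0, 231.4], 0.65), ([274.7, 225.9], 0.6), ([351.3, 246.6], 0.53)]
carton [([229.8, 210.1], 0.61)]
oiler [([297.5, 143.9], 0.63)]
side [[470.6, 0.0, 324.0], [0.0, 470.6, 200.6], [0.0, 0.0, 1.0]] [-0.11007066  0.          0.          0.          0.        ] [[0.885, -0.466, 0.001, -0.481], [-0.354, -0.674, -0.648, 0.246], [0.302, 0.573, -0.762, 0.921], [0.0, 0.0, 0.0, 1.0]]
rack [([293.6, 213.6], 0.8)]
stand [([314.7, 301.5], 0.71)]
stop [([302.7, 261.1], 0.85)]
bolt_80 [([284.1, 174.9], 0.97), ([279.7, 348.0], 0.95), ([287.2, 193.1], 0.93), ([295.4, 228.3], 0.79), ([316.2, 291.2], 0.66)]
bolt_100 [([284.1, 174.9], 0.97), ([279.7, 348.0], 0.95), ([287.2, 193.1], 0.93), ([295.4, 228.3], 0.79), ([316.2, 291.2], 0.66)]
bolt_125 [([284.1, 174.9], 0.97), ([279.7, 348.0], 0.95), ([287.2, 193.1], 0.93), ([295.4, 228.3], 0.79), ([316.2, 291.2], 0.66)]
bolt_150 [([284.1, 174.9], 0.97), ([279.7, 348.0], 0.95), ([287.2, 193.1], 0.93), ([295.4, 228.3], 0.79), ([316.2, 291.2], 0.66)]
carton [([284.9, 152.1], 0.72)]
oiler [([383.2, 171.3], 0.68)]
1.0 [9.92020405e-01 1.26077417e-01 1.34504456e-05 1.01199588e-05]
```

View pics/top0.png

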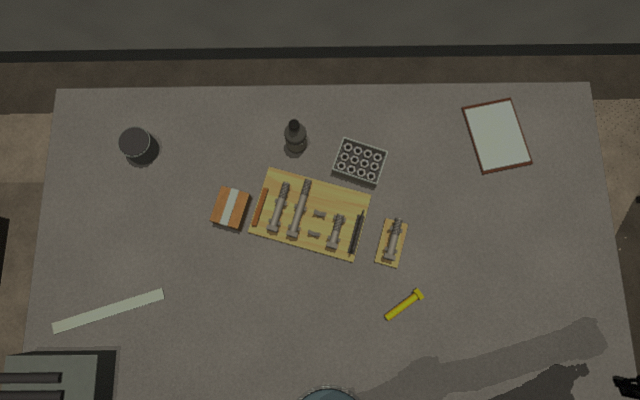

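View pics/side0.png

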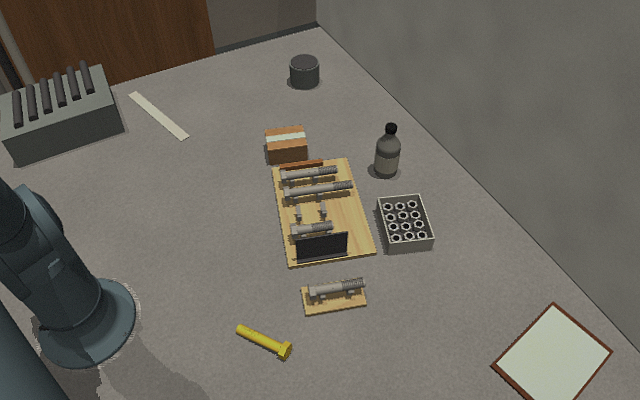

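```bash
cat > h.py <<'E'
from bench import *
import cv2,numpy as np
from scipy.optimize import least_squares
from scipy.spatial.transform import Rotation as R
def proj(p,X):
    T=np.array(p["camera_from_world"]);return cv2.projectPoints(np.atleast_2d(np.asarray(X,float)),cv2.Rodrigues(T[:3,:3])[0],T[:3,3],np.array(p["K"]),np.array(p["dist_coeffs"]))[0][:,0]
def W(s,X):  # s=(x,y,yaw)
    X=np.atleast_2d(X);c,n=np.cos(s[2]),np.sin(s[2])
    return np.c_[s[0]+c*X[:,0]-n*X[:,1],s[1]+n*X[:,0]+c*X[:,1],X[:,2]]
def fit(obs,s0,loss="soft_l1"):
    f=lambda s:np.concatenate([(proj(p,W(s,X))-uv).ravel() for p,X,uv in obs])
    return least_squares(f,s0,loss=loss)
def quat(yaw,flip=0): # tool down, tool y along rack y
    return (R.from_euler("z",yaw+np.pi*flip)*R.from_euler("x",np.pi)).as_quat()
E
python3 - <<'E'
from h import *
pt,ps=camera_params("top"),camera_params("side")
z=.044
Xr=np.array([[0,.0825,z],[0,.0275,z],[0,-.0825,z],[0,0,0]])
obs=[(pt,Xr[[0,1,3]],np.array([[274.7,225.9],[293,231.4],[301.7,240]])),
(ps,Xr,np.array([[284.1,174.9],[287.2,193.1],[295.4,228.3],[293.6,213.6]]))]
r=fit(obs,[.5,0,-.2]);print(r.x,np.round(r.fun,1))
s=r.x
o=[(pt,[[0,0,z],[0,0,0]],np.array([[388.6,256.4],[388.3,255.1]])),(ps,[[0,0,z],[0,0,0]],np.array([[316.2,291.2],[314.7,301.5]]))]
f=lambda q:np.concatenate([(proj(p,W([*q,s[2]],X))-uv).ravel() for p,X,uv in o])
q=least_squares(f,[.45,-.2],loss="soft_l1");print("stand",q.x,np.round(q.fun,1))
# move wrist camera above rack
print(np.round(camera_params("wrist")["camera_from_world"],3), read_qpos())
t=W(s,[[-.03,-.03,.42]])[0]
for fl in (0,1):
    print(fl,inverse_kinematics(t,quat(s[2],fl)))
E
```

```text
[ 0.48903787  0.06272498 -0.2970145 ] [-2.5  0.7 -1.1  0.9  0.8 -2.4  1.2  0.7  1.3 -0.6  0.1  1.7 -2.4 -0. ]
stand [ 0.43434589 -0.16911997] [ 1.6 -1.7 -0.6  1.3 -1.1 -0.3  0.7  0.1]
[[ 0.25  -0.968 -0.001 -0.649]
 [-0.914 -0.237  0.33  -0.044]
 [-0.319 -0.081 -0.944  0.381]
 [ 0.     0.     0.     1.   ]] [ 1.22020262  0.38286957  0.04391247  1.5978892  -0.01790435  1.16120174
 -0.0498989 ]
0 [ 0.7563653  -0.10124545 -0.85684144  1.76879309 -0.07712689  1.43961415
 -1.95563677]
1 [ 0.788945   -0.10344923 -0.88517115  1.76796019 -0.08070882  1.43969554
  1.19075739]
```

```bash
python3 - <<'E'
from h import *
s=np.array([ 0.48903787,0.06272498,-0.2970145 ])
move_j([-.08,.2,0,1.5,0,1.44,-1.95])
print(read_eef_pos(),read_time_s())
t=W(s,[[.1,-.05,.38]])[0]
move_ptp(t,quat(s[2]))
print(read_qpos(),read_time_s())
p=camera_params("wrist");im=read_camera("wrist");cv2.imwrite("pics/w0.png",im[:,:,::-1])
np.save("w0.npy",p,allow_pickle=True)
for n in ("rack","stand","stop","bolt_80"):
    print(n,[(np.round(d["at"],1).tolist(),round(d["confidence"],2)) for d in tip_of("wrist",n)])
print(np.round(proj(p,W(s,[[0,.0825,.044],[0,.0275,.044],[0,-.0825,.044],[0,0,0]])),1),np.round(proj(p,[.4343,-.1691,.044]),1))
E
```

```text
[0.60179664 0.00541177 0.41195239] 3.7833
[-5.23157029e-02  1.47530370e-01  9.73942065e-03  1.62996204e+00
 -1.01748719e-03  1.36813381e+00 -1.91414962e+00] 4.1
rack [([289.9, 207.9], 0.63)]
stand [([437.4, 198.0], 0.9)]
stop [([374.1, 206.4], 0.84)]
bolt_80 [([231.8, 213.2], 0.88), ([492.1, 241.9], 0.68), ([343.0, 210.9], 0.65), ([442.6, 203.4], 0.61), ([271.3, 214.2], 0.59), ([213.5, 33.4], 0.57)]
[[232.  214.4]
 [268.3 214.3]
 [341.3 214. ]
 [289.2 204.2]] [[445.1 203.9]]
```

View pics/w0.png

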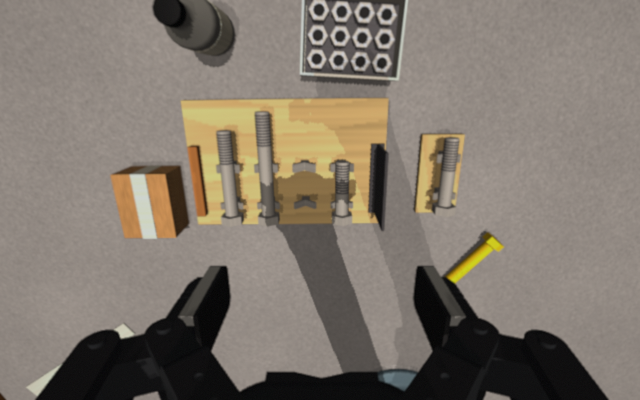

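```bash
python3 - <<'E'
from h import *
p=np.load("w0.npy",allow_pickle=True).item()
pt,ps=camera_params("top"),camera_params("side")
z=.044
X=np.array([[0,.0825,z],[0,.0275,z],[0,-.0825,z],[0,0,0]])
obs=[(p,X,np.array([[231.8,213.2],[271.3,214.2],[343,210.9],[289.9,207.9]])),(pt,X[[0,1,3]],np.array([[274.7,225.9],[293,231.4],[301.7,240]])),
(ps,X,np.array([[284.1,174.9],[287.2,193.1],[295.4,228.3],[293.6,213.6]]))]
s=fit(obs,[.49,.06,-.3]);print(s.x,np.round(s.fun,1));s=s.x
o=[(p,[[0,0,z],[0,0,0]],np.array([[442.6,203.4],[437.4,198]])),(pt,[[0,0,z],[0,0,0]],np.array([[388.6,256.4],[388.3,255.1]])),(ps,[[0,0,z],[0,0,0]],np.array([[316.2,291.2],[314.7,301.5]]))]
f=lambda q:np.concatenate([(proj(c,W([*q,s[2]],x))-uv).ravel() for c,x,uv in o])
q=least_squares(f,[.45,-.2],loss="soft_l1");print("stand",q.x,np.round(q.fun,1));st=[*q.x,s[2]]
for nm,P,y in (("A",s,.0825),("150",s,.0275),("80",s,-.0825),("B",st,0)):
    print(nm,[np.round(proj(p,W(P,[[L,y,z]]))[0],1).tolist() for L in (0,.08,.1,.125,.15)])
# overlay
im=cv2.imread("pics/w0.png")
for y in (.0825,.0275,-.0275,-.0825):
  for P,yy in ((s,y),(st,0)):
    # V footprints top corners z=.044+? approx at z=.04
    for x0,x1 in ((.008,.018),(.064,.076)):
        c=proj(p,W(P,[[x0,yy-.0155,.044],[x1,yy-.0155,.044],[x1,yy+.0155,.044],[x0,yy+.0155,.044]]))
        cv2.polylines(im,[np.int32(c*16)],True,(0,255,0),1,cv2.LINE_AA,4)
cv2.imwrite("pics/w0o.png",cv2.resize(im[90:240,170:480],None,fx=2.55,fy=2.55,interpolation=cv2.INTER_CUBIC))
E
```

```text
[ 0.48935052  0.06126753 -0.29285584] [ 1.   1.  -2.1 -0.3 -0.8  2.4  0.1 -4.1 -2.   0.7 -0.5  0.8  1.3 -2.6
  1.4  1.   1.6 -0.2  0.7  2.1 -2.1  0.3]
stand [ 0.43381323 -0.16880166] [ 2.3  0.8 -2.1 -3.1  1.5 -1.5 -0.7  1.5 -1.4 -0.3  0.4  0.1]
A [[232.8, 214.2], [227.3, 162.1], [225.9, 148.2], [224.0, 130.2], [222.1, 111.6]]
150 [[269.2, 213.9], [265.8, 161.8], [264.9, 147.8], [263.7, 129.8], [262.5, 111.1]]
80 [[342.2, 213.3], [342.9, 161.1], [343.1, 147.1], [343.3, 129.1], [343.6, 110.4]]
B [[444.9, 204.2], [451.5, 151.2], [453.2, 137.0], [455.5, 118.7], [457.7, 99.7]]
```

View pics/w0o.png

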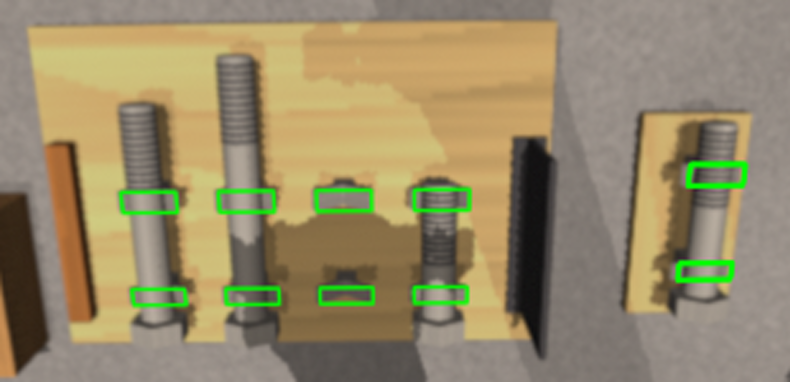

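```bash
cat >> h.py <<'E'
S=np.array([.48935,.06127,-.29286]); S[:2]+=.001*np.array([-np.sin(S[2]),np.cos(S[2])])
T=np.array([.43381,-.1688,S[2]]); T[:2]+=.0025*np.array([-np.sin(S[2]),np.cos(S[2])])
Q=quat(S[2])
def shift(P,y,g,P2,y2,g2=None,zc=.16):
    g2=g if g2 is None else g2
    at=lambda P,x,y,z:W(P,[[x,y,z]])[0]
    move_gripper(.042)
    move_ptp(at(P,g,y,zc),Q); movel(at(P,g,y,.075),speed=.2); movel(at(P,g,y,.044),speed=.08)
    move_gripper(0,90); print("grip",read_finger_gap(),read_grasp_force(),read_ft_force().round(1))
    movel(at(P,g,y,.06),speed=.06); movel(at(P,g,y,zc),speed=.2); print("up",read_finger_gap(),read_ft_force().round(1),read_ft_torque().round(2))
    movel(at(P2,g2,y2,zc),speed=.25); movel(at(P2,g2,y2,.07),speed=.2); movel(at(P2,g2,y2,.0455),speed=.06)
    print("down",read_finger_gap(),read_ft_force().round(1))
    move_gripper(.042); movel(at(P2,g2,y2,.075),speed=.1); movel(at(P2,g2,y2,zc),speed=.25); print("t",read_time_s())
def snap(n):
    p=camera_params("wrist");im=read_camera("wrist");cv2.imwrite(f"pics/{n}.png",im[:,:,::-1]);return p,im
E
python3 - <<'E'
from h import *
shift(S,.0825,.045,S,-.0275)
move_ptp(W(S,[[.1,-.03,.30]])[0],Q)
snap("w1");print(read_time_s())
E
```

```text
grip 0.017531547091745446 87.74171233177185 [-1.6 -1.1  3.4]
up 0.017343625100708488 [ 0.2 -0.1 -4.7] [-0.01  0.02 -0.05]
down 0.017586060065278554 [ 0.1  1.4 -3.1]
t 11.4417
12.1417
```

View pics/w1.png

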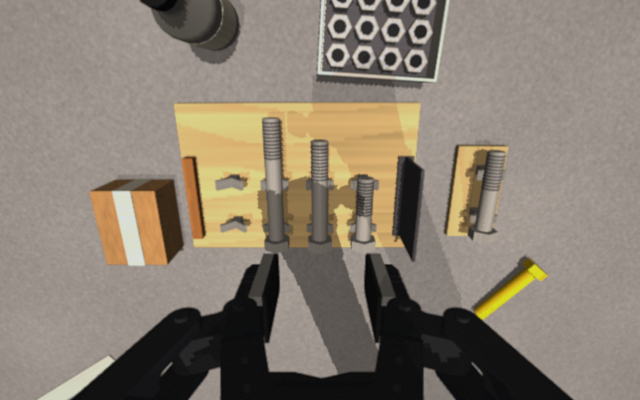

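The picture shows the 125 (column 320, rows 140–243) lying straight at −27.5, with its head level with its neighbours' heads. I'll carry on with the next bolts.

```bash
python3 - <<'E'
from h import *
shift(S,-.0825,.035,S,.0825)
shift(S,.0275,.048,S,-.0825)
shift(T,0,.039,S,.0275)
move_ptp(W(S,[[.1,-.0,.30]])[0],Q)
p,_=snap("w2");np.save("w2.npy",p,allow_pickle=True);print(read_time_s())
print([(np.round(d["at"],1).tolist(),round(d["confidence"],2)) for d in tip_of("wrist","bolt_80")])
print(np.round(proj(p,W(S,[[0,y,.044] for y in (.0825,.0275,-.0275,-.0825)])),1).tolist())
E
```

```text
grip 0.017532933118752248 87.71607398986816 [-0.5  1.2  4.1]
up 0.01731027306913664 [ 0.5 -0.4 -3. ] [-0.   -0.01  0.03]
down 0.017725441005727007 [ 0.4  0.3 -2.4]
t 18.8333
grip 0.017552246748119154 87.74751305580139 [-1.   0.3  3.4]
up 0.017608170230766357 [-1.1 -0.8 -4.7] [0.01 0.12 0.01]
down 0.016930727667382694 [ 0.3  0.1 -3.7]
t 24.9583
grip 0.017632961663574215 87.79123663902283 [-2.4 -2.   5.2]
up 0.017603140048905182 [-0.5  0.  -3.2] [ 0.05 -0.01 -0.05]
down 0.017446320101180066 [-0.2 -0.5 -2.8]
t 32.0083
32.725
[([255.2, 236.7], 0.87), ([299.6, 238.3], 0.81), ([341.7, 239.2], 0.81), ([387.2, 240.5], 0.77), ([552.3, 269.2], 0.69)]
[[256.6, 237.6], [299.6, 237.6], [342.7, 237.5], [385.7, 237.5]]
```

View pics/w2.png

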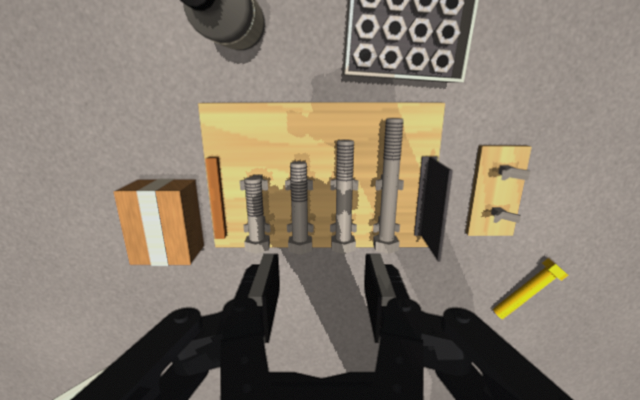

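The picture shows all four bolts straight in order (heads at columns 255, 300, 342 and 387, rows 237–240). The longest is next to the stop plate, and each origin is within about 3 px of its predicted seat.

```bash
python3 -c "
from bench import *
print(sign_off())"
```

```text
the job is handed in; nothing more can be done
None
```

The job is handed in: in the last wrist picture all four bolts lay straight in the rack, running 150, 125, 100, 80 from the stop plate, at about 33 s on the clock; `sign_off()` gave no verdict.

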